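# Fish the suction-cup clip out of the gap with the bent rod

## Robot

A 7-joint arm with a two-finger parallel gripper is mounted at the origin on the work surface. World frame = base frame: x ahead of the robot, y to its left, z up, the work surface at z = 0. Lengths are in mm, angles in rad, forces in N, time in s.
With the tool pointing down it reaches from about 400 to 875 mm from the base axis. Payload 6.5 kg.
Tool frame: the origin (TCP) lies at the very end of the fingers, on their centre line; the grasp point (between the pads) lies 19 mm behind it; z points along the fingers, y is the line along which they close (so a half turn about z gives the same grasp; the last joint's range is limited). The gripper opens to 85 mm and grips with 20 to 120 N. Pads are 22 mm wide; open, the fingers measure 114 mm over their backs; the gripper's body (76 mm by 85 mm) begins 54 mm behind the grasp point. The pads swing forward as they close: fully open they stand 13 mm farther back than shut.
Start: joints at [-1.305, 0.536, -0.004, 1.538, 0.003, 1.067, -0.071], TCP at [211.73, 614.541, 231.29] pointing down, gripper open.
Joint ranges: [-2.7, 2.7], [-0.37, 2.16], [-1.27, 1.26], [0.24, 2.4], [-1.31, 4.45], [0.19, 1.91], [-2.76, 2.76]. Speed limits (rad/s): [2.39, 2.39, 3.14, 3.14, 3.14, 3.14, 3.14].

## Interface

Orientations are given as a unit quaternion [x, y, z, w].
In Python, from station import robot, get_image gives the robot as it stands. The module is installed in compiled form; this text tells all that it offers.
- The arm moves only by the tool move_arm, never from a script. Its argument "deltas" is a list of rows, each a list of 5 numbers: the opening, from -1 (shut) to 1 (fully open), so that 0 is half open, then the shift along the tool's x, y, z in units of 0.1 m (1.0 is 0.1 m), then the turn about the tool's z in units of 360 degrees (1.0 is 360 degrees). In form: [[gripper, tx, ty, tz, turn], ...]. A call has 1 to 10 rows; each row is the pose to reach, as a shift and turn from the pose commanded when the call began, along the tool's axes at that moment, turning the shorter way round; what a row does not reach only later rows make up. A row lasts 1/8 s, in which the tool goes at most 62.5 mm and 10.7 degrees, less where a joint would pass 70% of its speed; a pose out of reach is approached as far as the arm can. A call with a number of a shift or a turn outside -1 to 1 is refused whole. A call with a gripper value outside its range is refused whole. The fingers move at their own pace and stop on an object; "force" is the grip in N (left out, the last holds). Time passes only in rows, so rows that repeat a pose let the fingers close. It gives the time, the measured TCP pose, the force, the opening and the grip force at its end, in the units of the state.
- robot.get_obs(): the state, without advancing time (a new reading comes with each control period).
- get_image(name): name is "scene" or "side" or "wrist"; returns a dict with "img" (400x640x3 uint8, red, green, blue), "mtx" (3x3 intrinsics, pixels), "eye" and "orientation" of the camera in the world. Camera axes: x right, y up, looking along -z (the intrinsics and any distortion apply to the point x, -y, -z); pixel columns grow to the right and rows downward; lengths in mm; the calibration is good to about 2 mm. A picture is of the moment at which its call begins. There is no depth.
- robot.sign_off(): hands the job in; it is judged then, once.
The state is a dict: "time": time; "q": joint angles; "dq": joint speeds; "joint_torque": joint torques, N m; "eef_pos": TCP position; "tool_rot": TCP orientation; "contact_force": force on the tool from outside, world axes, zero at the start; "torque": the same for the moment, N m; "width": finger opening in mm; "grip_force": force on a finger pad.
Only numpy, scipy, OpenCV 4.12 (cv2) and the standard library are available. Lean on these libraries where they do the work, as an engineer would, in place of code of your own. Each camera call takes 0.05 s, during which the arm holds its last target. There are 200 camera calls.

## Task

The blue suction-cup clip has dropped into the narrow gap between the black tray caddy and the little glass tank. Take the yellow-handled bent rod, reach its foot down behind the clip and draw the clip out of the gap's open end until it lies on the lid just in front of the gap (within a hand's length), wholly clear of it; use the rod for this and keep your fingers off the clip. Then lay the rod back down on the lid, out of the gap and with no part of it over or against the clip, and leave the jar, the cave and the scoop where they stand.

Things in the scene. Friction and masses are not known exactly. Their poses are not given: they have to be found in the camera images.
- gap_mouth (a point): Middle of the gap's open end, on the lid (height 0). +y runs level into the gap, roughly along world +y (up to 0.2 rad off); x runs across it. The gap is an open-topped alley 34 mm wide, 150 deep, closed at the far end by a white air pump 60 high. Fixed walls: black caddy on the -x side (120 across, 90 high), glass tank on the +x side (180 across, 100 high). In front (-y) the lid is free.
- rod_grip (a point): Centre of the loose rod's yellow plastic handle: 110 mm long (x), 16 wide (y), 36 high (z), 18 mm above its underside; rod about 80 g, resting on handle and foot, z up. +x points along the 6 mm steel shank, which runs level, its axis 31 mm above the underside, to 200 mm from the handle's centre, then bends straight down. A thing up to 26 mm tall fits under the shank.
- rod_foot (a point): Middle of the lower edge of the rod's flat bent-down steel foot (18 mm wide along y, 4 thick along x), 200 mm ahead (+x) of and 18 mm below rod_grip, level with the handle's underside; same axes as rod_grip.
- clip_center (a point): The blue suction-cup clip, standing loose on its 24 mm round cup, 21 mm high in all, about 15 g; the point lies 10 mm above its underside on its axis. At the start it stands in the gap, 50 to 90 mm from the mouth.
- clip: The same clip; origin at the centre of its underside, z up.
- jar: Clear glass specimen jar with a white cap, 68 mm diameter, 95 mm high, loose, to be left alone; origin at the centre of its underside. It stands on the tank's side of the lane in front of the gap.
- cave: White ceramic half-round cave, about 70 x 72 x 55 mm high, loose, to be left alone; origin at the centre of its underside. It stands on the robot's side of the caddy.
- scoop: Orange plastic scoop, about 130 mm long, 45 wide, 22 high, loose, to be left alone; it lies on top of the black caddy (90 mm up); origin underneath, near its middle.

How it is judged:
By the outcome, as a careful person would: the job done as asked, in the order asked, and still so for the second after the job is handed in, with the robot touching nothing.
It also fails if it takes over 58 s, if anything falls off the work surface, if the arm or the gripper's body presses on something with over 40 N, if the wrist force passes 120 N, or if a joint passes its speed limit or range.

## Working session

There is one attempt and no reset: what is moved stays moved. The work goes in short steps, Python scripts to look and compute and a tool call to move; the robot and the scene stay as the last step left them, time stands still between calls to the robot, and variables do not carry over. Pictures are saved under pics/ and viewed, at most 10 in all, crops included, and the job is handed in when it is done.

Besides the shell and the picture viewer there is one more tool, called after "Call:" as name(argument=value, ...) on one line, values as JSON. move_arm: Moves the arm, as the interface text tells. Shifts and turns lie within -1 to 1; 1 stands for 0.1 m of shift or 360 degrees of turn. Its arguments: {"type":"object","properties":{"deltas":{"type":"array"},"force":{"type":"number"}},"required":["deltas"]}

```bash
mkdir -p pics
cat > h.py <<'E'
import numpy as np, cv2
from scipy.spatial.transform import Rotation as R
from station import robot, get_image
def ray(c,u,v):
    K=c["mtx"]; d=np.linalg.inv(K)@[u,v,1.]
    return np.array(c["eye"],float), R.from_quat(c["orientation"]).apply([d[0],-d[1],-d[2]])
def plane(c,u,v,z):
    e,d=ray(c,u,v); return e+d*(z-e[2])/d[2]
def proj(c,p):
    q=R.from_quat(c["orientation"]).inv().apply(np.array(p,float)-c["eye"]); q=np.array(c["mtx"])@[q[0],-q[1],-q[2]]; return q[:2]/q[2]
def save(n,c): cv2.imwrite(n,c["img"][:,:,::-1])
E
python3 - <<'E'
from h import *
ims=[]
for n in("scene","side","wrist"):
    c=get_image(n); save(f"pics/{n}0.png",c); print(n,c.keys(),np.round(c["eye"]),np.round(c["orientation"],3),c["mtx"])
    np.save(f"pics/{n}0.npy",c,allow_pickle=True)
o=robot.get_obs(); print(o)
E
```

```text
scene dict_keys(['img', 'mtx', 'eye', 'orientation']) [911. 334. 795.] [0.107 0.303 0.892 0.318] [[360.9317334    0.         320.72986244]
 [  0.         360.9317334  202.97928545]
 [  0.           0.           1.        ]]
side dict_keys(['img', 'mtx', 'eye', 'orientation']) [444. 545. 734.] [-0.049  0.379  0.918 -0.103] [[419.50253737   0.         310.60568342]
 [  0.         419.50253737 202.56684083]
 [  0.           0.           1.        ]]
wrist dict_keys(['img', 'mtx', 'eye', 'orientation']) [140. 639. 373.] [-0.122 -0.086  0.574  0.805] [[359.92173219   0.         326.19665897]
 [  0.         359.92173219 198.93320904]
 [  0.           0.           1.        ]]
{'time': 0.15, 'q': array([-1.3051701 ,  0.53699859, -0.00440709,  1.53858864,  0.00258933,
        1.06728791, -0.07120952]), 'dq': array([ 0.00033168, -0.0022203 , -0.00036918, -0.00290775,  0.00135879,
        0.00017623,  0.00049148]), 'joint_torque': array([ 2.55970444e-03, -5.83783901e+01,  1.05031516e+00, -2.59351122e+01,
        1.25100979e-02,  6.41046165e-03,  3.86560373e-06]), 'eef_pos': array([211.62447961, 614.10651858, 230.63289437]), 'tool_rot': array([ 1.65138387e-01,  9.86270199e-01, -6.36108907e-04, -5.44346159e-05]), 'contact_force': array([-0.59824608,  0.47649254,  0.34304978]), 'torque': array([-0.00498289, -0.03793819,  0.03332483]), 'grip_force': 0.0, 'width': 85.39681971799531}
```

View pics/scene0.png

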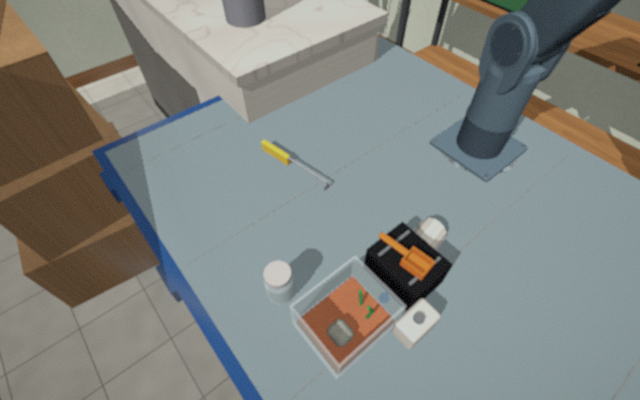

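View pics/side0.png

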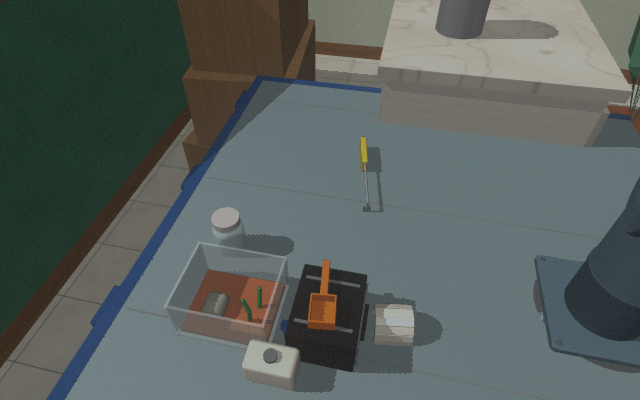

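View pics/wrist0.png

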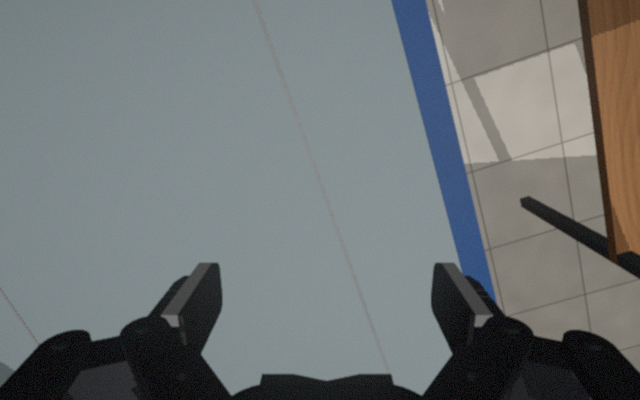

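Run:
```python
from h import *
S={n:np.load(f"pics/{n}0.npy",allow_pickle=True).item() for n in("scene","side")}
for n,c in S.items():
    hsv=cv2.cvtColor(c["img"],cv2.COLOR_RGB2HSV)
    for nm,lo,hi in(("yellow",(24,130,100),(35,255,255)),("blue",(105,90,60),(125,255,255))):
        m=cv2.inRange(hsv,lo,hi); k,l,st,ce=cv2.connectedComponentsWithStats(m)
        for i in range(1,k):
            if st[i,4]>6:
                print(n,nm,st[i],ce[i].round(1),plane(c,*ce[i],30 if nm=="yellow" else 12).round(1))
def crop(c,x,y,w,h,s): return cv2.resize(c["img"][y:y+h,x:x+w],None,fx=s,fy=s,interpolation=cv2.INTER_CUBIC)
a=np.hstack([crop(S["scene"],350,220,100,130,4),crop(S["side"],240,250,100,130,4)])
cv2.imwrite("pics/gap.png",a[:,:,::-1])
b=np.hstack([crop(S["scene"],255,130,80,65,5),crop(S["side"],330,130,80,90,5)[:325]])
b=np.hstack([crop(S["scene"],255,130,80,90,5),crop(S["side"],330,130,80,90,5)])
cv2.imwrite("pics/rod.png",b[:,:,::-1])
```

```text
scene yellow [262 141  27  23 249] [275.1 151.5] [ 524.3 -358.6   30. ]
scene blue [  93   97  170  303 4676] [175.4 260.2] [ 918.4 -220.3   12. ]
side yellow [361 137   7  26 141] [363.5 149.7] [ 515.8 -364.5   30. ]
side blue [  46   76  335  324 5186] [163.3 238.6] [911.9  28.1  12. ]
side blue [608 114  23   6  93] [619.5 116.4] [-211.5 -710.9   12. ]
side blue [280 319   8  13  65] [283.5 324.5] [590.7 172.6  12. ]
```

View pics/gap.png

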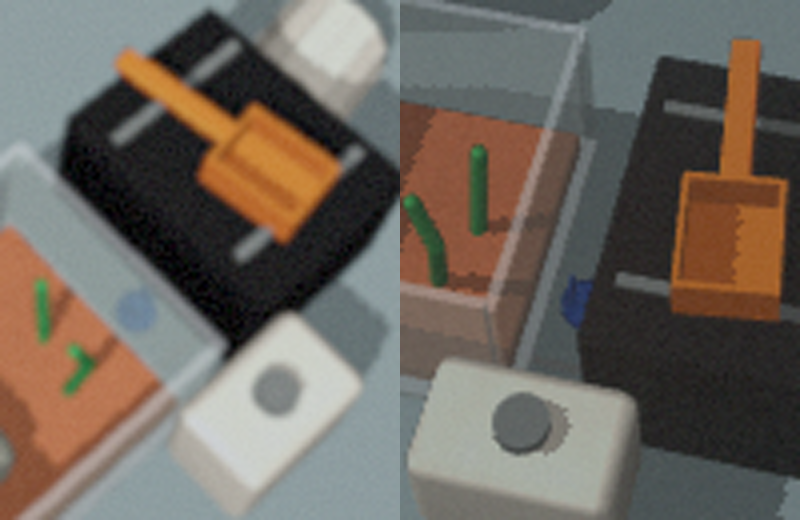

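View pics/rod.png

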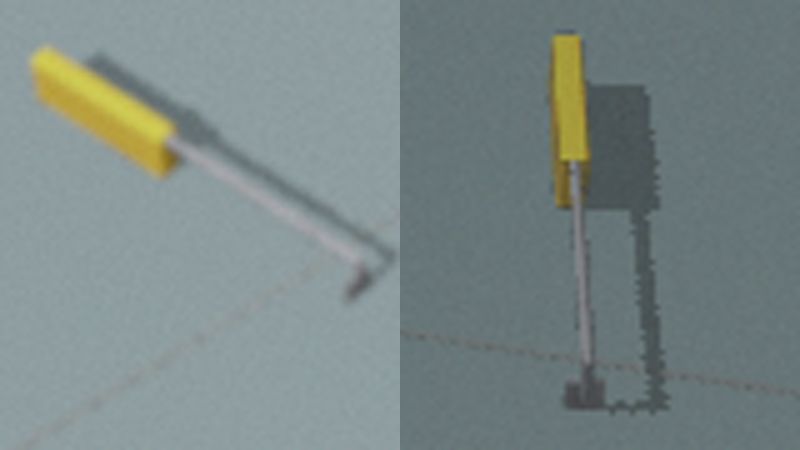

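```bash
cat >> h.py <<'E'
def tri(c1,p1,c2,p2):
    A=[];b=[]
    for c,p in((c1,p1),(c2,p2)):
        e,d=ray(c,*p); d/=np.linalg.norm(d); M=np.eye(3)-np.outer(d,d); A.append(M); b.append(M@e)
    x=np.linalg.lstsq(np.vstack(A),np.hstack(b),rcond=None)[0]
    return x
E
python3 - <<'E'
from h import *
a,b=[np.load(f"pics/{n}0.npy",allow_pickle=True).item() for n in("scene","side")]
for nm,p,q,z in[("hA",(264,140.5),(363.4,137.2),36),("hB",(289.6,156.6),(364.6,161.6),36),("foot",(325.4,189),(367,211.4),0),
 ("caddyFL",(367.5,251.2),(305,264.2),90),("caddyBL",None,(285.5,333.7),90),("caddyBR",(450.5,263.7),None,90),("caddyFR",(402.5,223),None,90),
 ("tankFR",(356.2,257),(285.7,257.5),100),("tankBR",(405.5,307),(265,324.5),100),("clip",(384.2,297.5),(284.5,325),12)]:
    print(nm,None if p is None else plane(a,*p,z).round(0),None if q is None else plane(b,*q,z).round(0),None if None in(p,q) else tri(a,p,b,q).round(0))
E
```

```text
hA [ 526. -414.   36.] [ 523. -412.   36.] [ 524. -419.   31.]
hB [ 507. -308.   36.] [ 505. -308.   36.] [ 506. -310.   34.]
foot [ 485. -169.    0.] [ 477. -166.    0.] [ 478. -178.  -13.]
caddyFL [576.  86.  90.] [569.  84.  90.] [571.  81.  83.]
caddyBL None [567. 228.  90.] None
caddyBR [458. 223.  90.] None None
caddyFR [459.  83.  90.] None None
tankFR [610.  84. 100.] [606.  84. 100.] [607.  82.  96.]
tankBR [610. 229. 100.] [603. 225. 100.] [605. 225.  94.]
clip [593. 170.  12.] [589. 173.  12.] [590. 169.   4.]
```

Call:
move_arm(deltas=[[1, -0.3, 0.1, 0, 0.03], [1, -0.6, 0.2, 0, 0.06], [1, -0.9, 0.3, 0, 0.09], [1, -0.9, 0.3, 0, 0.12], [1, -0.9, 0.3, 0, 0.15], [1, -0.9, 0.3, 0, 0.18], [1, -0.9, 0.3, 0, 0.197], [1, -0.9, 0.3, 0, 0.197]])

```text
time: 1.15
eef_pos: [306.3, 613.5, 230.9]
tool_rot: [0.706, 0.708, -0.0, 0.0]
contact_force: [-0.3, -0.4, -0.1]
width: 85.7
grip_force: 0.0
```

Run:
```python
from h import *
a,b=[np.load(f"pics/{n}0.npy",allow_pickle=True).item() for n in("scene","side")]
for n,c in(("scene",a),("side",b)):
    hsv=cv2.cvtColor(c["img"],cv2.COLOR_RGB2HSV); x,y,w,h=(255,250,45,60) if n=="scene" else (205,200,45,60)
    m=cv2.inRange(hsv[y:y+h,x:x+w],(0,0,165),(180,45,255)); p=np.argwhere(m); print(n,len(p)); u=p.mean(0)[::-1]+[x,y]
    print(u,plane(c,*u,93).round())
o=robot.get_obs(); print(o["eef_pos"].round(1),R.from_quat(o["tool_rot"]).as_matrix().round(3),o["q"].round(2))
```

```text
scene 868
[276.78225806 278.53341014] [771.  13.  93.]
side 0
[nan nan] [nan nan nan]
[306.3 613.5 230.9] [[-0.003  1.    -0.   ]
 [ 1.     0.003 -0.001]
 [-0.001 -0.    -1.   ]] [-1.36  0.61  0.3   1.45 -0.19  1.11 -1.03]<stdin>:5: RuntimeWarning: Mean of empty slice.
  ret = um.true_divide(
```

Call:
move_arm(deltas=[[1, -0.3, 0.4, 0, 0], [1, -0.6, 0.8, 0, 0], [1, -1, 1, 0, 0]])

```text
time: 1.52
eef_pos: [409.1, 512.2, 231.1]
tool_rot: [0.706, 0.708, 0.0, 0.001]
contact_force: [0.5, -0.2, -0.7]
width: 85.4
grip_force: 0.0
```

Call:
move_arm(deltas=[[1, -0.5, 0.4, 0, 0], [1, -1, 0.8, 0, 0]])

```text
time: 1.78
eef_pos: [485.7, 414.8, 231.3]
tool_rot: [0.705, 0.709, 0.0, -0.0]
contact_force: [1.1, -0.3, 1.3]
width: 85.4
grip_force: 0.0
```

Call:
move_arm(deltas=[[1, -0.5, 0, 0, 0], [1, -1, 0, 0, 0]])

```text
time: 2.02
eef_pos: [485.4, 314.1, 231.2]
tool_rot: [0.706, 0.708, -0.0, 0.0]
contact_force: [0.3, -0.1, 0.0]
width: 85.0
grip_force: 0.0
```

Call:
move_arm(deltas=[[1, -0.5, 0, 0, 0], [1, -1, 0, 0, 0]])

```text
time: 2.28
eef_pos: [485.0, 214.5, 231.4]
tool_rot: [0.706, 0.709, 0.0, 0.0]
contact_force: [0.5, -0.7, -0.6]
width: 85.6
grip_force: 0.0
```

Call:
move_arm(deltas=[[1, -0.5, 0, 0, 0], [1, -1, 0, 0, 0]])

```text
time: 2.52
eef_pos: [485.2, 114.6, 231.5]
tool_rot: [0.706, 0.709, 0.0, 0.0]
contact_force: [0.1, -0.2, 0.5]
width: 85.6
grip_force: 0.0
```

Call:
move_arm(deltas=[[1, -0.5, 0, 0, 0], [1, -1, 0, 0, 0]])

```text
time: 2.78
eef_pos: [485.3, 14.7, 231.5]
tool_rot: [0.706, 0.709, 0.0, 0.0]
contact_force: [0.9, 0.4, 0.5]
width: 85.1
grip_force: 0.0
```

Call:
move_arm(deltas=[[1, -0.5, 0, 0, 0], [1, -1, 0, 0, 0], [1, -1, 0, 0, 0]])

```text
time: 3.15
eef_pos: [485.0, -88.3, 231.7]
tool_rot: [0.708, 0.706, -0.0, 0.001]
contact_force: [0.2, 0.2, 0.2]
width: 85.2
grip_force: 0.0
```

Call:
move_arm(deltas=[[1, -0.5, 0, 0, 0], [1, -1, 0, 0, 0]])

```text
time: 3.4
eef_pos: [486.2, -183.4, 231.3]
tool_rot: [0.705, 0.709, 0.0, -0.0]
contact_force: [0.8, 0.2, 0.5]
width: 85.6
grip_force: 0.0
```

Call:
move_arm(deltas=[[1, -0.5, 0.15, 0.2, 0], [1, -1, 0.3, 0.4, 0]])

```text
time: 3.65
eef_pos: [517.1, -283.8, 190.8]
tool_rot: [0.705, 0.709, 0.001, 0.0]
contact_force: [1.3, 0.9, 0.7]
width: 85.1
grip_force: 0.0
```

Call:
move_arm(deltas=[[1, -0.4, 0, 0.3, -0.015], [1, -0.73, 0, 0.6, -0.028], [1, -0.73, 0, 0.6, -0.028], [1, -0.73, 0, 0.6, -0.028]])

```text
time: 4.15
eef_pos: [516.8, -355.2, 131.5]
tool_rot: [0.641, 0.767, 0.001, -0.0]
contact_force: [-0.1, 0.2, -0.4]
width: 85.2
grip_force: 0.0
```

Run:
```python
from h import *
c=get_image("wrist"); save("pics/w1.png",c); np.save("pics/w1.npy",c,allow_pickle=True)
o=robot.get_obs(); print(o["eef_pos"].round(1),R.from_quat(o["tool_rot"]).as_matrix().round(3),o["q"].round(2))
hsv=cv2.cvtColor(c["img"],cv2.COLOR_RGB2HSV); m=cv2.inRange(hsv,(22,120,80),(36,255,255))
k,l,st,ce=cv2.connectedComponentsWithStats(m); i=1+st[1:,4].argmax(); print(st[i])
q=cv2.minAreaRect(np.argwhere(l==i)[:,::-1].astype(np.float32)); 
for p in cv2.boxPoints(q): print(p,plane(c,*p,36).round(1))
b=np.load("pics/side0.npy",allow_pickle=True).item();a=np.load("pics/scene0.npy",allow_pickle=True).item()
print("jar",plane(a,278,267,95),plane(b,226,216,95))
```

```text
[ 517.2 -355.   132. ] [[-0.178  0.984  0.001]
 [ 0.984  0.178  0.001]
 [ 0.001  0.001 -1.   ]] [ 0.22  0.65  0.45  1.7  -0.35  0.87  1.  ]
[ 314  132   22  150 2753]
[314. 281.] [ 518.7 -417.3   36. ]
[314. 132.] [ 500.3 -309.2   36. ]
[335. 132.] [ 513.8 -306.8   36. ]
[335. 281.] [ 534.  -414.6   36. ]
jar [753.91801625  -6.21253767  95.        ] [758.15109356   2.48021526  95.        ]
```

View pics/w1.png

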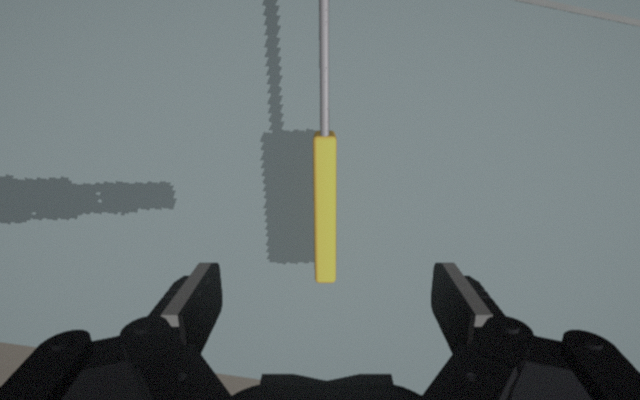

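Call:
move_arm(deltas=[[1, 0, 0, 0.4, 0], [1, 0, 0, 0.8, 0]])

```text
time: 4.45
eef_pos: [518.2, -355.2, 52.1]
tool_rot: [0.641, 0.768, 0.001, 0.002]
contact_force: [-0.1, -0.7, 0.9]
width: 85.4
grip_force: 0.0
```

Call:
move_arm(deltas=[[1, 0, 0, 0.25, 0], [1, 0, 0, 0.47, 0], [1, 0, 0, 0.47, 0]])

```text
time: 4.82
eef_pos: [515.8, -355.3, 3.5]
tool_rot: [0.641, 0.767, 0.0, -0.001]
contact_force: [-0.0, -0.8, 1.1]
width: 85.5
grip_force: 0.0
```

Call:
move_arm(deltas=[[-0.4, 0, 0, 0, 0], [-0.8, 0, 0, 0, 0], [-1, 0, 0, 0, 0], [-1, 0, 0, 0, 0], [-1, 0, 0, 0, 0], [-1, 0, 0, 0, 0]], force=60)

```text
time: 5.58
eef_pos: [516.3, -357.1, 4.9]
tool_rot: [0.642, 0.767, 0.0, 0.001]
contact_force: [-0.4, 0.2, 6.3]
width: 15.3
grip_force: 59.3
```

Call:
move_arm(deltas=[[-1, 0, 0, -0.2, 0], [-1, 0, 0, -0.5, 0], [-1, 0, 0, -0.8, 0]])

```text
time: 5.95
eef_pos: [515.7, -356.8, 85.9]
tool_rot: [0.642, 0.767, -0.0, -0.0]
contact_force: [-0.0, 0.3, -0.5]
width: 15.2
grip_force: 58.8
```

Call:
move_arm(deltas=[[-1, 0, 0, -0.3, 0.007], [-1, 0, 0, -0.6, 0.014], [-1, 0, 0, -0.6, 0.021], [-1, 0, 0, -0.6, 0.028], [-1, 0, 0, -0.6, 0.028]])

```text
time: 6.58
eef_pos: [515.2, -356.1, 143.2]
tool_rot: [0.707, 0.707, -0.0, -0.001]
contact_force: [-0.3, 0.7, -0.7]
width: 15.3
grip_force: 58.6
```

Run:
```python
from h import *
o=robot.get_obs(); print(o["eef_pos"].round(1),R.from_quat(o["tool_rot"]).as_matrix().round(3),o["width"],o["q"].round(2))
for n in("scene","side","wrist"):
    c=get_image(n); save(f"pics/{n}2.png",c); np.save(f"pics/{n}2.npy",c,allow_pickle=True)
    if n=="wrist": continue
    p=proj(c,o["eef_pos"]+[0,200,-0]); print(n,p,proj(c,o["eef_pos"]))
a=cv2.imread("pics/scene2.png");b=cv2.imread("pics/wrist2.png")
c=cv2.imread("pics/side2.png")
cv2.imwrite("pics/c2.png",np.vstack([np.hstack([a[80:280,180:580],c[80:280,200:600]]),np.hstack([b,b[:,:160]*0])]))
```

```text
[ 515.2 -356.1  143.2] [[-0.001  1.    -0.002]
 [ 1.     0.001  0.001]
 [ 0.001 -0.002 -1.   ]] 15.278783184608619 [ 0.18  0.65  0.51  1.69 -0.38  0.9   0.84]
scene [319.90917787 161.39824081] [274.07877227 120.8339453 ]
side [354.41281891 166.29689464] [366.75469868 115.6681062 ]
```

View pics/c2.png

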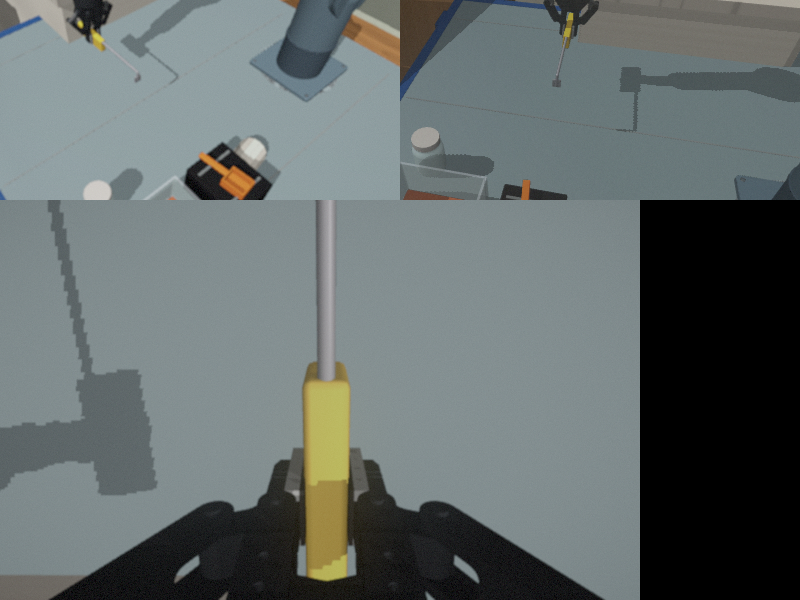

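Call:
move_arm(deltas=[[-1, 0.3, 0.3, 0, 0], [-1, 0.6, 0.6, 0, 0], [-1, 1, 0.75, 0, 0]])

```text
time: 7.1
eef_pos: [592.0, -256.1, 143.9]
tool_rot: [0.707, 0.708, -0.0, 0.0]
contact_force: [0.3, -0.3, 0.1]
width: 15.1
grip_force: 58.7
```

Call:
move_arm(deltas=[[-1, 0.5, 0, 0, 0], [-1, 1, 0, 0, 0]])

```text
time: 7.35
eef_pos: [590.5, -155.2, 143.9]
tool_rot: [0.707, 0.708, -0.0, -0.0]
contact_force: [0.2, 0.7, -0.3]
width: 15.3
grip_force: 58.7
```

Call:
move_arm(deltas=[[-1, 0.4, 0, 0, 0], [-1, 0.8, 0, 0, 0], [-1, 1, 0, 0, 0]])

```text
time: 7.72
eef_pos: [590.4, -54.0, 143.9]
tool_rot: [0.706, 0.709, 0.0, -0.001]
contact_force: [0.6, -0.9, -0.6]
width: 15.3
grip_force: 58.7
```

Call:
move_arm(deltas=[[-1, 0.3, 0, 0, 0], [-1, 0.5, 0, 0, 0], [-1, 0.65, 0, 0, 0], [-1, 0.65, 0, 0, 0], [-1, 0.65, 0, 0, 0]])

```text
time: 8.35
eef_pos: [590.5, 6.9, 144.4]
tool_rot: [0.707, 0.707, -0.0, 0.0]
contact_force: [-0.1, 0.4, -0.7]
width: 15.2
grip_force: 58.7
```

Run:
```python
from h import *
o=robot.get_obs(); print(o["eef_pos"].round(1),R.from_quat(o["tool_rot"]).as_matrix().round(3),o["width"],o["q"].round(2))
I=[]
for n in("scene","side"):
    c=get_image(n); save(f"pics/{n}3.png",c); np.save(f"pics/{n}3.npy",c,allow_pickle=True)
    print(n,proj(c,o["eef_pos"]+[0,194,-5]),proj(c,[590,84,0]))
    x,y=(345,215) if n=="scene" else (240,230)
    I.append(cv2.resize(c["img"][y:y+150,x:x+100],None,fx=4,fy=4,interpolation=cv2.INTER_CUBIC))
cv2.imwrite("pics/c3.png",np.hstack(I)[:,:,::-1])
```

```text
[590.5   6.9 144.4] [[ 0.     1.     0.   ]
 [ 1.    -0.    -0.001]
 [-0.001  0.    -1.   ]] 15.249777090374028 [-0.46  0.59  0.51  1.79 -0.37  0.85  0.22]
scene [405.39894775 282.48553626] [358.94453532 272.67619386]
side [274.40521192 300.79290048] [295.8064333  288.96430575]
```

View pics/c3.png

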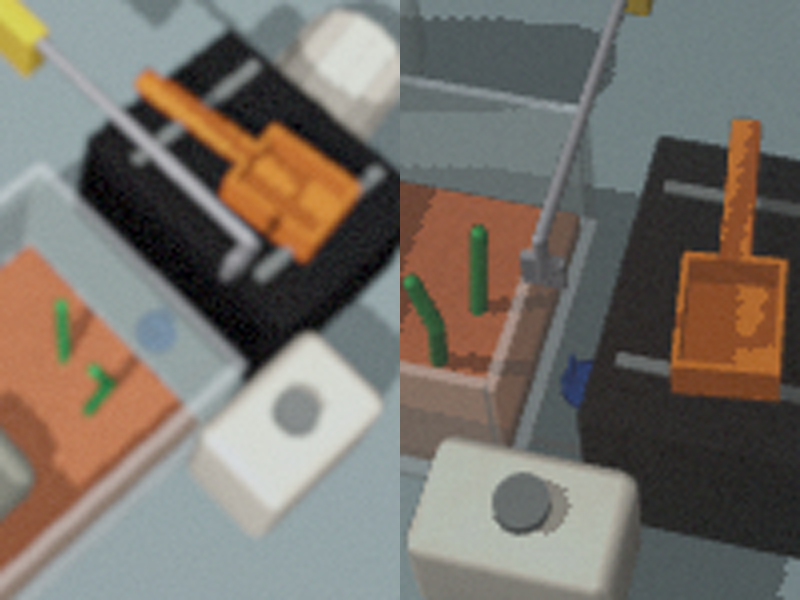

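Run:
```python
from h import *
a,b=[np.load(f"pics/{n}3.npy",allow_pickle=True).item() for n in("scene","side")]
print("foot",plane(a,403,284.5,139.4),plane(b,275.2,301,139.4))
f=lambda x,y:(345+x/4,215+y/4); g=lambda x,y:(240+(x-400)/4,230+y/4)
print("scene tank",[plane(a,*f(*p),100)[:2].round(1) for p in((40,165),(243,362))],"caddy",[plane(a,*f(*p),90)[:2].round(1) for p in((85,150),(230,33))])
print("side tank",[plane(b,*g(*p),100)[:2].round(1) for p in((583,107),(495,384))],[plane(b,*g(*p),0)[:2].round(1) for p in((594,222),(515,440))],"caddy",[plane(b,*g(*p),90)[:2].round(1) for p in((660,137),(582,412))])
print("clip scene/side",plane(a,*f(156,331),10).round(1),plane(b,*g(566,383),8).round(1))
```

```text
foot [597.23084052 200.84048506 139.4       ] [589.09050582 200.99843671 139.4       ]
scene tank [array([610.3,  81.2]), array([607.3, 227.1])] caddy [array([580.2,  86.5]), array([459.7,  83.6])]
side tank [array([606.5,  81.8]), array([603.8, 227.8])] [array([606.8,  79.2]), array([611.4, 203. ])] caddy [array([568.8,  83.7]), array([567.3, 227. ])]
clip scene/side [592.7 169.3  10. ] [594.4 173.9   8. ]
```

Call:
move_arm(deltas=[[-1, 0, -0.02, 0.15, 0], [-1, 0.01, -0.02, 0.3, 0], [-1, 0.01, -0.02, 0.35, 0], [-1, 0.01, -0.02, 0.35, 0]])

```text
time: 8.95
eef_pos: [588.1, 9.2, 108.6]
tool_rot: [0.707, 0.708, -0.001, -0.0]
contact_force: [0.1, 0.2, -1.2]
width: 15.0
grip_force: 58.7
```

Run:
```python
from h import *
o=robot.get_obs(); print(o["eef_pos"].round(1))
I=[]
for n in("scene","side"):
    c=get_image(n); save(f"pics/{n}4.png",c); np.save(f"pics/{n}4.npy",c,allow_pickle=True)
    x,y=(375,250) if n=="scene" else (250,270)
    I.append(cv2.resize(c["img"][y:y+75,x:x+50],None,fx=8,fy=8,interpolation=cv2.INTER_CUBIC))
cv2.imwrite("pics/c4.png",np.hstack(I)[:,:,::-1])
```

```text
[588.1   9.2 108.6]
```

View pics/c4.png

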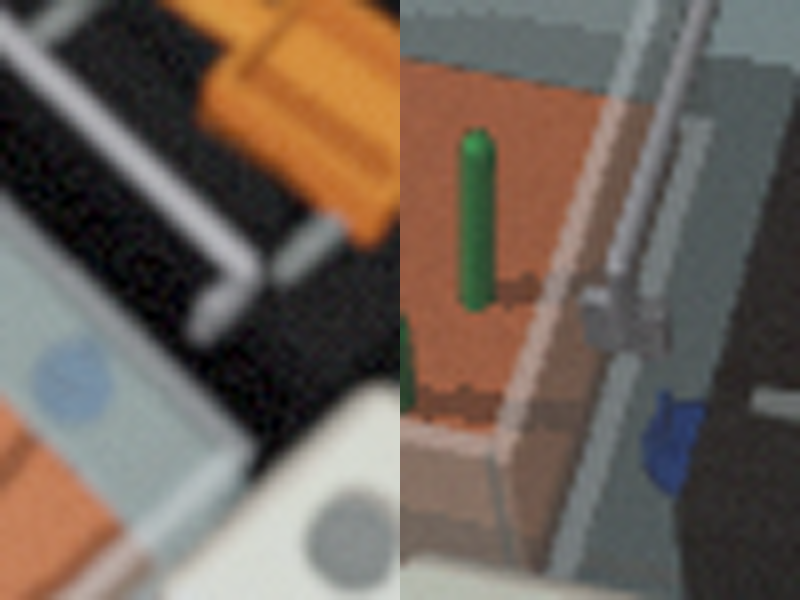

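Run:
```python
from h import *
a,b=[np.load(f"pics/{n}4.npy",allow_pickle=True).item() for n in("scene","side")]
f=lambda x,y:(375+x/8,250+y/8); g=lambda x,y:(250+(x-400)/8,270+y/8)
P=lambda c,t,z:plane(c,*t,z)[:2].round(1)
print("scene foot +x end",P(a,f(195,345),104),"tank",[P(a,f(*p),100) for p in((0,190),(130,318),(250,440))])
print("side foot ends",P(b,g(590,343),104),P(b,g(662,352),104),"tank",P(b,g(548,345),100),"caddy",P(b,g(722,345),90),P(b,g(795,100),90),"clip",P(b,g(642,445),5),P(b,g(670,395),20))
```

```text
scene foot +x end [599.8 201.9] tank [array([606. , 138.7]), array([605.5, 185.5]), array([605.8, 227. ])]
side foot ends [593.7 203. ] [578.3 201.7] tank [603.1 203.3] caddy [569.2 189.7] [569.1 125.7] clip [597.4 172.6] [591.4 166.5]
```

Call:
move_arm(deltas=[[-1, 0, 0, 0.2, 0], [-1, 0, 0, 0.4, 0], [-1, 0, 0, 0.6, 0], [-1, 0, 0, 0.7, 0], [-1, 0, 0, 0.7, 0]])

```text
time: 9.68
eef_pos: [587.8, 9.2, 38.3]
tool_rot: [0.707, 0.707, -0.001, -0.0]
contact_force: [-0.1, -0.4, 0.3]
width: 15.2
grip_force: 58.7
```

Call:
move_arm(deltas=[[-1, 0, 0, 0.15, 0], [-1, 0, 0, 0.25, 0], [-1, 0, 0, 0.31, 0], [-1, 0, 0, 0.31, 0]])

```text
time: 10.18
eef_pos: [588.1, 9.3, 7.8]
tool_rot: [0.707, 0.708, -0.0, -0.0]
contact_force: [0.8, -0.3, -0.2]
width: 15.2
grip_force: 58.7
```

Run:
```python
from h import *
o=robot.get_obs(); print(o["eef_pos"].round(1),o["contact_force"].round(1))
I=[]
for n in("scene","side"):
    c=get_image(n); save(f"pics/{n}5.png",c); np.save(f"pics/{n}5.npy",c,allow_pickle=True)
    x,y=(345,225) if n=="scene" else (240,250)
    I.append(cv2.resize(c["img"][y:y+120,x:x+80],None,fx=5,fy=5,interpolation=cv2.INTER_CUBIC))
cv2.imwrite("pics/c5.png",np.hstack(I)[:,:,::-1])
```

```text
[588.1   9.3   7.8] [ 0.8 -0.3 -0.2]
```

View pics/c5.png

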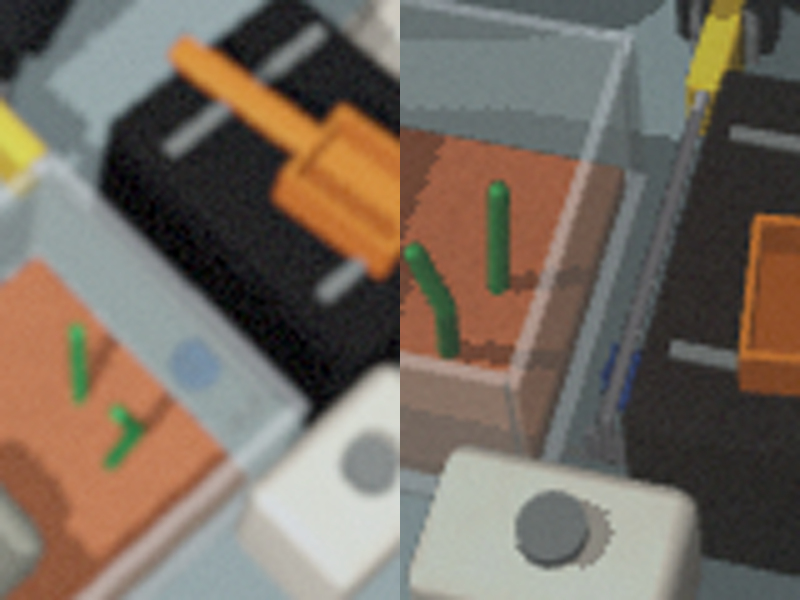

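Call:
move_arm(deltas=[[-1, 0, 0, 0.018, 0], [-1, -0.06, 0, 0.018, 0], [-1, -0.13, 0.002, 0.018, 0], [-1, -0.2, 0.004, 0.018, 0], [-1, -0.28, 0.006, 0.018, 0], [-1, -0.36, 0.008, 0.018, 0], [-1, -0.44, 0.01, 0.018, 0], [-1, -0.52, 0.012, 0.018, 0], [-1, -0.6, 0.012, 0.018, 0], [-1, -0.6, 0.012, 0.018, 0]])

```text
time: 11.52
eef_pos: [589.6, -51.8, 6.5]
tool_rot: [0.707, 0.707, -0.0, 0.0]
contact_force: [0.3, 1.0, -0.3]
width: 15.1
grip_force: 58.7
```

```bash
cat >> h.py <<'E'
def clip(z=10):
    for n in("scene","side"):
        c=get_image(n); hsv=cv2.cvtColor(c["img"],cv2.COLOR_RGB2HSV)
        m=cv2.inRange(hsv,(98,70,50),(125,255,255)); k,l,st,ce=cv2.connectedComponentsWithStats(m)
        for i in range(1,k):
            P=plane(c,*ce[i],z)
            if st[i,4]>5 and 450<P[0]<700 and -200<P[1]<240: print(n,st[i],P.round(1))
E
python3 -c "
from h import *
clip(); o=robot.get_obs(); print(o['eef_pos'].round(1),o['contact_force'].round(1),o['grip_force'])"
```

```text
side [291 301   3   7  12] [587.3 125.4  10. ]
[589.7 -50.5   6.5] [ 0.3  0.6 -1. ] 58.669472336769104
```

Call:
move_arm(deltas=[[-1, -0.08, 0.002, 0, 0], [-1, -0.16, 0.004, 0, 0], [-1, -0.24, 0.006, 0, 0], [-1, -0.32, 0.006, 0, 0], [-1, -0.4, 0.006, 0, 0], [-1, -0.48, 0.006, 0, 0], [-1, -0.56, 0.006, 0, 0], [-1, -0.64, 0.006, 0, 0], [-1, -0.72, 0.006, 0, 0], [-1, -0.72, 0.006, 0, 0]])

```text
time: 12.88
eef_pos: [590.3, -123.8, 6.6]
tool_rot: [0.707, 0.707, -0.0, 0.0]
contact_force: [0.6, -0.1, -0.6]
width: 15.2
grip_force: 58.6
```

```bash
python3 -c "
from h import *
clip(); o=robot.get_obs(); print(o['eef_pos'].round(1),o['contact_force'].round(1),o['grip_force'])"
```

```text
scene [347 259   5   7  20] [593.4  51.2  10. ]
side [300 270   2   8  12] [587.6  52.1  10. ]
[ 590.4 -122.5    6.5] [ 0.2  0.6 -0.6] 58.64358365535736
```

Call:
move_arm(deltas=[[-1, -0.08, 0, 0, 0], [-1, -0.16, 0, 0, 0], [-1, -0.2, 0, 0, 0], [-1, -0.2, 0, 0, 0], [-1, -0.16, 0, 0, 0], [-1, -0.12, 0, 0, 0], [-1, -0.12, 0, 0, 0]])

```text
time: 13.85
eef_pos: [590.5, -133.6, 6.4]
tool_rot: [0.706, 0.708, 0.0, -0.0]
contact_force: [-0.6, -0.6, 0.1]
width: 14.9
grip_force: 58.6
```

Call:
move_arm(deltas=[[-1, 0, 0, -0.1, 0], [-1, 0, 0, -0.3, 0], [-1, 0, 0, -0.5, 0], [-1, 0, 0, -0.7, 0], [-1, 0, 0, -0.8, 0], [-1, 0, 0, -0.8, 0]])

```text
time: 14.6
eef_pos: [591.0, -134.7, 87.5]
tool_rot: [0.707, 0.708, 0.001, 0.001]
contact_force: [-0.4, -0.6, -1.6]
width: 15.0
grip_force: 58.6
```

```bash
python3 -c "
from h import *
clip(); o=robot.get_obs(); print(o['eef_pos'].round(1),o['contact_force'].round(1),o['grip_force'])"
```

```text
scene [341 251  10  10  76] [587.8  33.2  10. ]
side [300 262   5  12  38] [589.1  35.9  10. ]
[ 590.  -134.4   86.1] [-0.4  0.1 -0.3] 58.63149046897888
```

Call:
move_arm(deltas=[[-1, -0.3, 0, 0, 0], [-1, -0.7, -0.2, 0, 0], [-1, -1, -0.4, 0, 0]])

```text
time: 15.08
eef_pos: [549.2, -236.4, 85.6]
tool_rot: [0.707, 0.707, -0.001, -0.0]
contact_force: [-0.2, -0.2, -0.3]
width: 15.2
grip_force: 58.6
```

Call:
move_arm(deltas=[[-1, -0.4, -0.1, 0, 0], [-1, -0.8, -0.2, 0, 0], [-1, -1, -0.2, 0, 0], [-1, -1, -0.2, 0.3, 0], [-1, -1, -0.2, 0.6, 0], [-1, -1, -0.2, 0.7, 0], [-1, -1, -0.2, 0.7, 0]])

```text
time: 15.95
eef_pos: [530.7, -334.0, 16.0]
tool_rot: [0.706, 0.708, -0.0, -0.001]
contact_force: [-0.7, 0.3, -0.4]
width: 15.0
grip_force: 58.6
```

Call:
move_arm(deltas=[[-1, 0, 0, 0.05, 0], [-1, 0, 0, 0.09, 0], [-1, 0, 0, 0.12, 0], [-1, 0, 0, 0.12, 0]])

```text
time: 16.45
eef_pos: [530.9, -334.8, 4.9]
tool_rot: [0.707, 0.708, 0.0, 0.0]
contact_force: [-0.8, -0.1, 1.8]
width: 15.6
grip_force: 59.1
```

Call:
move_arm(deltas=[[-0.5, 0, 0, 0, 0], [0, 0, 0, 0, 0], [0.5, 0, 0, 0, 0], [1, 0, 0, 0, 0], [1, 0, 0, 0, 0], [1, 0, 0, 0, 0], [1, 0, 0, 0, 0]], force=20)

```text
time: 17.32
eef_pos: [530.7, -334.7, 4.5]
tool_rot: [0.707, 0.708, 0.0, 0.0]
contact_force: [-0.1, 0.5, 0.3]
width: 85.4
grip_force: 0.0
```

Call:
move_arm(deltas=[[1, 0, 0, -0.15, 0], [1, 0, 0, -0.4, 0], [1, 0, 0, -0.7, 0], [1, 0, 0, -1, 0], [1, 0, 0, -1, 0]])

```text
time: 17.95
eef_pos: [532.4, -336.1, 108.0]
tool_rot: [0.707, 0.707, 0.001, 0.003]
contact_force: [0.2, 0.3, 0.2]
width: 85.1
grip_force: 0.0
```

Call:
move_arm(deltas=[[1, 0, 0, -0.4, 0], [1, 0, 0, -0.8, 0], [1, 0, 0, -0.8, 0], [1, 0, 0, -0.8, 0], [1, 0, 0, -0.8, 0]])

```text
time: 18.58
eef_pos: [529.9, -334.1, 183.0]
tool_rot: [0.707, 0.708, -0.0, -0.001]
contact_force: [0.2, -0.9, 0.4]
width: 85.2
grip_force: 0.0
```

```bash
python3 -c "
from h import *
clip(); o=robot.get_obs(); print(o['eef_pos'].round(1),o['contact_force'].round(1),o['width'])
for n in('scene','side','wrist'):
    c=get_image(n); m=cv2.inRange(cv2.cvtColor(c['img'],cv2.COLOR_RGB2HSV),(22,120,80),(36,255,255)); k,l,st,ce=cv2.connectedComponentsWithStats(m)
    if k<2: print(n,'none'); continue
    i=1+st[1:,4].argmax(); print(n,st[i],[plane(c,*p,30).round(0) for p in cv2.boxPoints(cv2.minAreaRect(np.argwhere(l==i)[:,::-1].astype(np.float32)))])
    if n!='wrist':
        d=cv2.absdiff(c['img'],np.load(f'pics/{n}0.npy',allow_pickle=True).item()['img']).max(2)
        k,l,st,ce=cv2.connectedComponentsWithStats((d>40).astype(np.uint8))
        print([(s.tolist(),plane(c,*e,0)[:2].round(0).tolist()) for s,e in zip(st[1:],ce[1:]) if s[4]>12])
"
```

```text
scene [341 251  10  10  76] [587.8  33.2  10. ]
side [299 262   6  12  39] [589.4  35.6  10. ]
[ 530.1 -334.3  183.4] [ 0.3 -1.1  0.9] 85.44298109428692
scene [265 145  23  27 242] [array([ 549., -395.,   30.]), array([ 522., -404.,   30.]), array([ 525., -277.,   30.]), array([ 550., -270.,   30.])]
[([235, 0, 61, 119, 3520], [244.0, -847.0]), ([490, 0, 18, 6, 57], [-914.0, -543.0]), ([558, 0, 63, 61, 903], [-1091.0, -186.0]), ([489, 4, 20, 25, 305], [-793.0, -466.0]), ([513, 13, 21, 22, 96], [-826.0, -337.0]), ([537, 17, 31, 29, 335], [-862.0, -254.0]), ([575, 38, 65, 42, 1430], [-857.0, 39.0]), ([491, 57, 23, 17, 172], [-457.0, -215.0]), ([314, 60, 120, 70, 1020], [21.0, -433.0]), ([527, 66, 18, 10, 98], [-524.0, -113.0]), ([466, 78, 13, 9, 41], [-275.0, -220.0]), ([533, 96, 37, 16, 246], [-376.0, 33.0]), ([578, 111, 62, 68, 771], [-340.0, 282.0]), ([261, 140, 38, 27, 272], [495.0, -376.0]), ([265, 149, 24, 24, 177], [527.0, -346.0]), ([325, 184, 4, 6, 14], [476.0, -175.0]), ([317, 198, 5, 5, 14], [525.0, -149.0]), ([342, 251, 9, 10, 70], [583.0, 30.0])]
side [352 141  11  35 178] [array([ 537., -259.,   30.]), array([ 538., -404.,   30.]), array([ 520., -401.,   30.]), array([ 520., -257.,   30.])]
[([331, 0, 67, 103, 3605], [596.0, -1047.0]), ([637, 0, 3, 17, 33], [-543.0, -1688.0]), ([351, 137, 17, 39, 359], [525.0, -373.0]), ([634, 172, 6, 12, 22], [-188.0, -437.0]), ([627, 192, 8, 13, 37], [-151.0, -354.0]), ([364, 204, 6, 8, 28], [479.0, -175.0]), ([300, 262, 4, 11, 25], [592.0, 28.0])]
wrist [ 318  124   18  126 1953] [array([ 523., -287.,   30.]), array([ 537., -287.,   30.]), array([ 538., -397.,   30.]), array([ 523., -397.,   30.])]
```

```bash
python3 -c "
from station import robot
print(robot.sign_off())"
```

```text
the job is handed in; nothing more can be done
None
```

I drew the clip out with the rod, and it now stands on the lid about 50 mm in front of the gap's mouth; the rod is back down about 180 mm clear of it, the camera check shows the jar, cave and scoop unmoved, and the job was handed in at about 19 s.

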